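Spring check of a tube rocker's tilt plate

ROBOT

A 7-joint arm with a two-finger parallel gripper is mounted at the origin on the work surface. World frame = base frame: x ahead of the robot, y to its left, z up, the work surface at z = 0. Lengths are in mm, angles in rad, forces in N, time in s.
With the tool pointing down it reaches from about 425 to 875 mm from the base axis. Payload 9.9 kg.
Tool frame: the origin (TCP) lies on the centre line of the jaws, within the pads' length; the fingertips stand 17 mm ahead of it and the grasp point (between the pads) lies 2 mm behind it; x points along the fingers, y is the direction in which the jaws open and shut, and the axes are right-handed (so a half turn about x gives the same grasp; the last joint's range is limited). The gripper opens to 85 mm and grips with 20 to 120 N. Pads are 22 mm wide; open, the fingers measure 114 mm over their backs; the gripper's body (76 mm by 85 mm) begins 54 mm behind the grasp point. The pads swing forward as they close: fully open they stand 13 mm farther back than shut.
Start: joints at [-1.341, 0.576, 0.025, 1.437, -0.015, 1.129, -0.057], TCP at [208.349, 642.044, 248.289] pointing down, gripper open.
Joint ranges: [-2.76, 2.76], [-0.34, 2.15], [-1.52, 1.57], [0.19, 2.46], [-1.09, 4.23], [0.17, 1.99], [-2.82, 2.82]. Speed limits (rad/s): [2.22, 2.22, 3.01, 3.01, 3.14, 3.14, 3.14].

INTERFACE

Orientations are given as a unit quaternion [x, y, z, w].
In Python, from rig import robot gives the robot as it stands.
- The arm moves only by the tool jog_arm, never from a script. Its argument "moves" is a list of rows, each a list of 3 entries, a list of its own where there are three numbers: the finger opening in m, from 0 to 0.0854, then the shift along the world's x, y, z in m, then the turn, a rotation vector about the world's x, y, z in degrees. In form: [[jaw, [dx, dy, dz], [ax, ay, az]], ...]. A call has 1 to 5 rows; each row shifts and turns the commanded pose from where the row before left it; what a row does not reach is not made up. A row lasts 1/12 s, in which the tool goes at most 41.7 mm and 7.16 degrees, less where a joint would pass 70% of its speed; a pose out of reach is approached as far as the arm can. A call with a gripper value outside its range is refused whole. The fingers move at their own pace and stop on an object; the grip force is fixed at half the most. Time passes only in rows, so rows that do not move let the fingers close. It gives the time, the measured TCP pose, the force and the opening at its end, in the units of the state.
- robot.read_state(): the state, without advancing time (a new reading comes with each control period).
- robot.get_image(name): name is "scene" or "top" or "wrist"; returns a dict with "image" (384x512x3 uint8, blue, green, red), "K" (3x3 intrinsics, pixels), "world_to_cam" (4x4, takes a point from world to camera coordinates). Camera axes: x right, y up, looking along -z (the intrinsics and any distortion apply to the point x, -y, -z); pixel columns grow to the right and rows downward; lengths in mm; the calibration is good to about 2 mm. A picture is of the moment at which its call begins. There is no depth.
- robot.sign_off(): hands the job in, once; it reports no verdict.
The state is a dict: "clock": time; "joints": joint angles; "dq": joint speeds; "tau": joint torques, N m; "tcp_pos": TCP position; "eef_rot": TCP orientation; "ft_force": force on the tool from outside, world axes, zero at the start; "ft_torque": the same for the moment, N m; "opening": finger opening in mm.
Only numpy, scipy, OpenCV 4.12 (cv2) and the standard library are available. Lean on these libraries where they do the work, as an engineer would, in place of code of your own. Each camera call takes 0.05 s, during which the arm holds its last target.

TASK

Check the springs of the tube rocker: with the fingertips press down the round pad on the tilt plate's corner until the pointer stands in the gap between the two ridges of the marker on that side of the scale, hold it there for about a second, then let go so that the plate comes back level; then do the same with the square pad and the other marker. Never let the pointer swing out beyond a marker's outer ridge, and do not touch the pointer or shift the markers. Leave the tube rack, the jar and the beaker standing where they are.

Things in the scene. Friction and masses are not known exactly. Their poses are not given: they have to be found in the camera images.
- base: Tube rocker's white base, fixed to the bench, 210 (x) by 200 (y) by 40 mm high. Origin: on the bench, x from -90 to +120 mm; z up. Over it an aluminium plate 160 (x) by 220 (y) by 8 mm rocks on a hinge along the base's x axis, at x = 0, y = 0, z = 95 mm. At its +x end, the end away from the pads, two posts carry a white scale bar along y, 30 by 188 mm, its middle at x = 109 mm, top face at z = 234 mm. Its x axis points away from the robot to within about 35 degrees.
- plate (a joint): Tilt of the rocking plate, rad: 0 level, positive when the round pad's side (+y) is down, negative when the square pad's side is down; stops at +-0.42. Springs bring it back to 0 with 2.7 N m per rad: about 5 N on a pad, 80 mm from the hinge, at 0.15 rad and 10 N at 0.30 rad.
- pad_round: Round, 44 mm wide, black rubber pad on the +y corner of the tilt plate, on the robot's side of the plate, 12 mm thick (standing 12 mm proud of the plate). Origin: centre of its top face, z up out of the pad. At rest that is at x = -48, y = +80, z = 111 mm in the base's frame. It tilts with the plate. Pressing it down leans the pointer to +y.
- pad_square: Square, 40 by 40 mm, black rubber pad on the -y corner of the tilt plate, on the robot's side of the plate, 12 mm thick (standing 12 mm proud of the plate). Origin: centre of its top face, z up out of the pad. At rest that is at x = -48, y = -80, z = 111 mm in the base's frame. It tilts with the plate. Pressing it down leans the pointer to -y.
- pointer: Dark steel rod 5 mm thick, fixed to the plate's +x end: it rises upright above the hinge axis to 160 mm above it, then runs 50 mm horizontally along +x over the scale bar. Origin: its free end, at x = 119, y = 0, z = 255 mm in the base's frame when level.
- pointer_end (a point): The point of the pointer over the scale bar, 8 mm short of its free end, 160 mm from the hinge axis (at x = 111, y = 0, z = 255 mm in the base's frame when level). It moves to the side of the pressed pad by 160 mm x sin(tilt), so a marker's y is reached at tilt = asin(y / 160 mm).
- marker_round: One of two identical markers on the scale bar of the rocker, a 30 mm wide white saddle with two dark ridges running along the base's x, each 4 mm wide and 4 mm high, with a clear gap of 22 mm between them. Origin: middle of the gap, on the bar's top face; axes parallel to the base's. It sits on the round pad's side of the scale's middle, at y = +30 to +48 mm in the base's frame, differently every time, and slides stiffly: it must not be shifted. For the round pad.
- marker_square: One of two identical markers on the scale bar of the rocker, a 30 mm wide white saddle with two dark ridges running along the base's x, each 4 mm wide and 4 mm high, with a clear gap of 22 mm between them. Origin: middle of the gap, on the bar's top face; axes parallel to the base's. It sits on the square pad's side of the scale's middle, at y = -30 to -48 mm in the base's frame, differently every time, and slides stiffly: it must not be shifted. For the square pad.
- tube_rack: Loose red rack, 60 by 110 mm, 96 mm high with its four capped tubes. Origin under its centre. To be left alone.
- jar: Loose screw-lid jar, 56 mm wide, 75 mm high. Origin under its centre. To be left alone.
- beaker: Loose glass beaker, 64 mm wide, 80 mm high. Origin under its centre. To be left alone.

How it is judged (in metres and radians):
On the way, in this order (a step that is already met when the one before it is completed fails the run):
1. a finger on the round pad holds the pointer in the gap of the round pad's marker (y of pointer_end in the frame of marker_round between -0.0085 and 0.0085 m and contact force between the fingers and pad_round above 0.5 N), for 0.7 s.
2. the rocker is let go and its plate is back level (value of joint plate between -0.04 and 0.04 rad and contact force between the fingers and base below 0.1 N), for 0.2 s.
3. a finger on the square pad holds the pointer in the gap of the square pad's marker (y of pointer_end in the frame of marker_square between -0.0085 and 0.0085 m and contact force between the fingers and pad_square above 0.5 N), for 0.7 s.
At the end, for the whole second after the job is handed in: Both presses were held in their markers' gaps (pointer within 8.5 mm of the gap's middle for 0.7 s, with a finger on the pad); at the end the plate is let go, level within 0.04 rad and at rest, and the rack, jar and beaker are within 30 mm of where they stood (value of joint plate between -0.04 and 0.04 rad and velocity of joint plate between -0.05 and 0.05 rad/s and distance of each of tube_rack, jar, beaker from where it was at the start of the episode below 0.03 m); the robot touches nothing.
It fails at once if the pointer swings beyond the outer ridge of a marker (more than 15 mm past the gap's middle) (y of pointer_end in the frame of marker_round above 0.015 m or y of pointer_end in the frame of marker_square below -0.015 m).
It fails at once if the robot touches the pointer (contact force between any of the fingers, the arm and pointer above 0.5 N).
It fails at once if a marker is shifted along the scale by more than 4 mm (distance of any of marker_round, marker_square from where it was at the start of the episode above 0.004 m).
It fails at once if the rack, jar or beaker is lifted, or pushed more than 30 mm (height (world z) of any of tube_rack, jar, beaker above 0.02 m or not (distance of tube_rack from where it was at the start of the episode below 0.03 m) or not (distance of jar from where it was at the start of the episode below 0.03 m) or not (distance of beaker from where it was at the start of the episode below 0.03 m)).
It also fails if it takes over 62 s, if anything falls off the work surface, if the arm or the gripper's body presses on something with over 40 N, if the wrist force passes 120 N, or if a joint passes its speed limit or range.

## Working session

There is one attempt and no reset: what is moved stays moved. The work goes in short steps, Python scripts to look and compute and a tool call to move; the robot and the scene stay as the last step left them, time stands still between calls to the robot, and variables do not carry over. Pictures are saved under pics/ and viewed, and the job is handed in when it is done.

Besides the shell and the picture viewer there is one more tool, called after "Emit:" as name([rows], argument=value, ...), one row to a line, values as JSON. jog_arm: Moves the arm, as the interface text tells. Its arguments: {"type":"object","properties":{"moves":{"type":"array","items":{"type":"array"}}},"required":["moves"]}

```bash
ls; mkdir -p pics
python3 - <<'E'
from rig import robot
import cv2
print(robot.read_state())
for n in ["scene","top","wrist"]:
    r=robot.get_image(n); cv2.imwrite(f"pics/{n}0.png",r["image"]); print(n,r["K"],r["world_to_cam"],[k for k in r])
    import pickle; pickle.dump(r,open(f"{n}0.pkl","wb"))
E
```

```text
pics
{'clock': 0.0, 'joints': array([-1.34080171,  0.57648833,  0.02484647,  1.4378894 , -0.01500592,
        1.12900213, -0.05650962]), 'dq': array([-0.00126053, -0.00062278,  0.00177016,  0.00144063, -0.00145807,
        0.0006759 ,  0.00093932]), 'tau': array([-2.35553907e-04, -7.65754294e+01,  2.25055620e+00, -2.85961765e+01,
        1.53805024e-02,  1.28016248e-02, -1.54273351e-05]), 'tcp_pos': array([208.21609418, 641.64610907, 247.47868923]), 'eef_rot': array([ 0.10991813,  0.69848329, -0.11104475,  0.69836106]), 'ft_force': array([-0.49047365,  0.35888992,  0.68981749]), 'ft_torque': array([-0.04015582, -0.02701229,  0.05371849]), 'opening': 85.06551857074436}
scene [[402.49643224   0.         251.01509277]
 [  0.         402.49643224 193.81418179]
 [  0.           0.           1.        ]] [[ 7.31756749e-01  6.81302065e-01  1.89619722e-02 -5.03254658e+02]
 [-3.57692705e-01  3.60202794e-01  8.61574069e-01  5.19717866e+01]
 [ 5.80162037e-01 -6.37245199e-01  5.07277604e-01 -1.32656195e+03]
 [ 0.00000000e+00  0.00000000e+00  0.00000000e+00  1.00000000e+00]] ['image', 'K', 'world
[... 173 characters left out ...]
1 -8.61588206e-04  2.88280139e+01]
 [ 9.89737281e-01  7.26391956e-03  1.42714224e-01 -6.54581182e+02]
 [-1.42703938e-01 -1.91786059e-03  9.89763562e-01 -1.32221014e+03]
 [ 0.00000000e+00  0.00000000e+00  0.00000000e+00  1.00000000e+00]] ['image', 'K', 'world_to_cam']
wrist [[285.62535331   0.         250.45592861]
 [  0.         285.62535331 189.37488151]
 [  0.           0.           1.        ]] [[ 3.08534195e-01  9.51211425e-01 -1.86418952e-03 -6.74187833e+02]
 [-9.04411908e-01  2.92746046e-01 -3.10385008e-01  4.02231621e+01]
 [-2.94696032e-01  9.74503839e-02  9.50609106e-01 -3.80826756e+02]
 [ 0.00000000e+00  0.00000000e+00  0.00000000e+00  1.00000000e+00]] ['image', 'K', 'world_to_cam']
```

View pics/scene0.png

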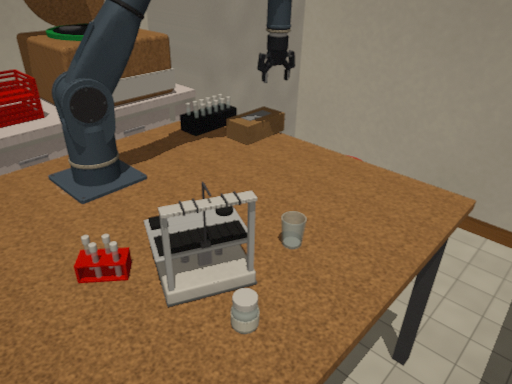

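View pics/top0.png

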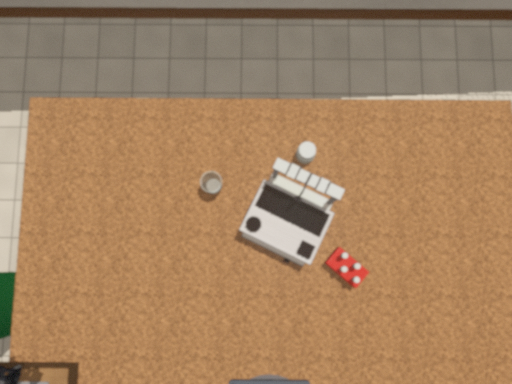

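View pics/wrist0.png

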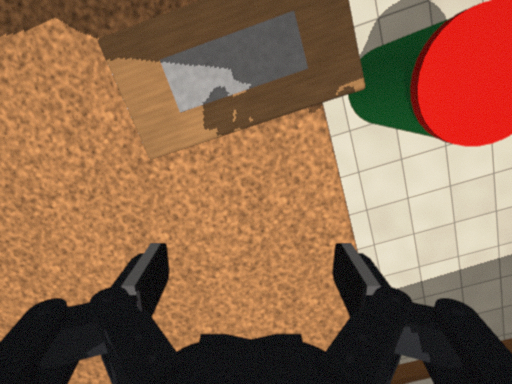

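Run:
```python
import cv2
a=cv2.imread("pics/top0.png")
c=a[20:190,180:370]
cv2.imwrite("pics/top0c.png",cv2.resize(c,None,fx=3.5,fy=3.5,interpolation=cv2.INTER_CUBIC)[:600,:800])
```

```text
(no output)
```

View pics/top0c.png

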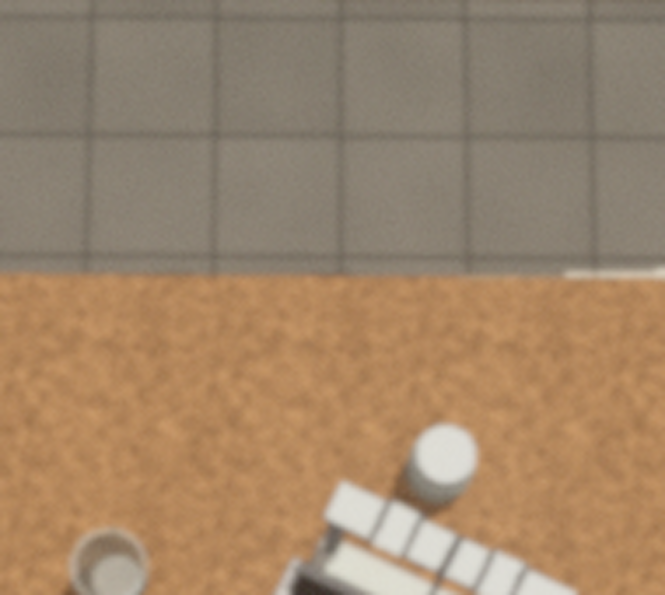

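The scene shows the rocker between the rack (right in the top view), beaker (left) and jar (beyond). In the top view the round pad is near (253,224), the square pad near (305,250), and the bar runs from (278,165) to (340,192). I'll zoom in.

Run:
```python
import cv2
a=cv2.imread("pics/top0.png")
c=a[150:275,225:375]
cv2.imwrite("pics/top0d.png",cv2.resize(c,None,fx=4.8,fy=4.8,interpolation=cv2.INTER_CUBIC))
a=cv2.imread("pics/scene0.png")
c=a[175:305,135:275]
cv2.imwrite("pics/scene0d.png",cv2.resize(c,None,fx=4.5,fy=4.5,interpolation=cv2.INTER_CUBIC))
```

```text
(no output)
```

View pics/top0d.png

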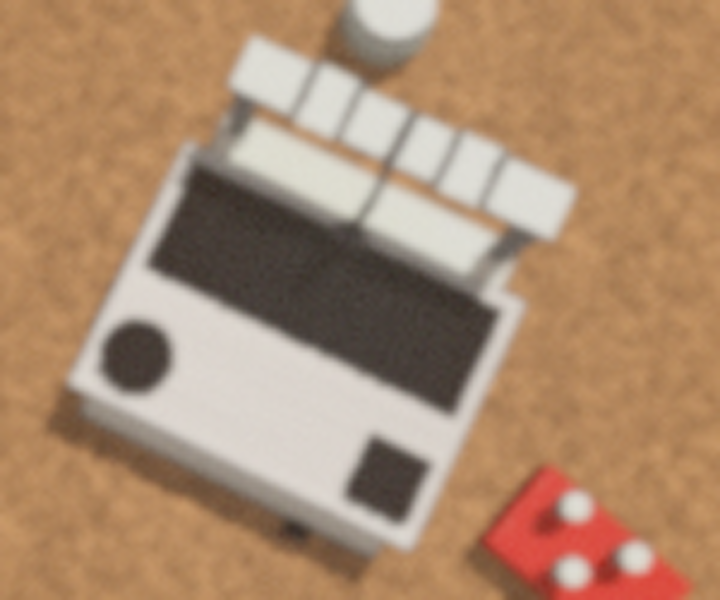

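View pics/scene0d.png

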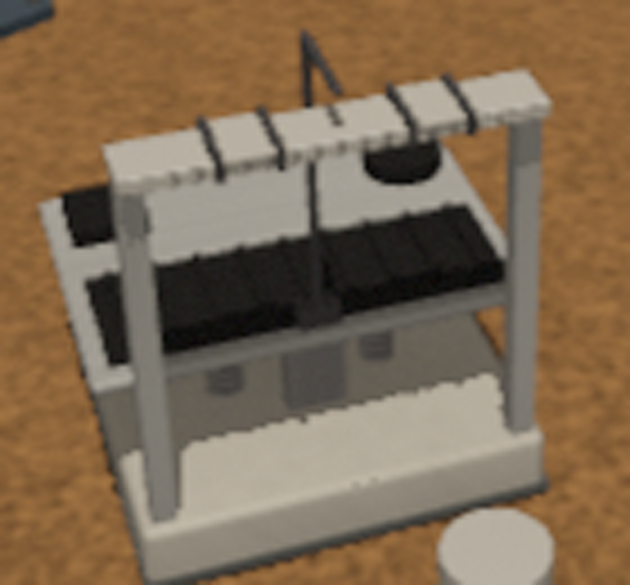

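```bash
cat > h.py <<'E'
import numpy as np,cv2,pickle
def ray(r,u,v):
    K=r["K"];T=r["world_to_cam"];R=T[:3,:3];c=-R.T@T[:3,3]
    d=np.array([(u-K[0,2])/K[0,0],-(v-K[1,2])/K[1,1],-1.]);return c,R.T@d
def onz(r,u,v,z):
    c,d=ray(r,u,v);return c+d*(z-c[2])/d[2]
def proj(r,p):
    T=r["world_to_cam"];q=T[:3,:3]@np.asarray(p,float)+T[:3,3];K=r["K"]
    return np.array([K[0,0]*q[0]/-q[2]+K[0,2],K[1,1]*-q[1]/-q[2]+K[1,2]])
def sub(img,u,v): return cv2.getRectSubPix(img,(1,1),(float(u),float(v)))[0,0]
E
python3 - <<'E'
from h import *
r=pickle.load(open("top0.pkl","rb"));im=r["image"]
g=cv2.cvtColor(im,cv2.COLOR_BGR2GRAY)
m=((im.max(2)<90)).astype(np.uint8)
n,l,s,c=cv2.connectedComponentsWithStats(m)
P=[]
for i in range(1,n):
    x,y=c[i]
    if 230<x<340 and 155<y<270 and s[i,4]>30: print(s[i],c[i],onz(r,*c[i],111))
    if 235<x<320 and 215<y<255 and s[i,4]>100: P.append(onz(r,*c[i],111))
P.sort(key=lambda p:-p[1]); a,b=P
d=(a-b); print("sep",np.linalg.norm(d)); ey=d/np.linalg.norm(d); ex=np.array([ey[1],-ey[0],0])
print("yaw",np.degrees(np.arctan2(ex[1],ex[0])))
mid=(a+b)/2; O=mid+48*ex; O[2]=0; print("O",O)
np.savez("base.npz",O=O,ex=ex,ey=ey,a=a,b=b)
B=lambda x,y,z:O+ex*x+ey*y+np.array([0,0,z])
for rn in ["top","scene"]:
    r=pickle.load(open(rn+"0.pkl","rb"));g=cv2.cvtColor(r["image"],cv2.COLOR_BGR2GRAY).astype(np.float32)
    for x in (98,102,106,118):
        ys=np.arange(-100,100,0.5)
        pr=np.array([sub(g,*proj(r,B(x,y,238))) for y in ys])
        loc=[]
        for i in range(4,len(ys)-4):
            if pr[i]==pr[i-4:i+5].min() and pr[i]<175 and abs(ys[i])<90:
                w=slice(max(0,i-10),i+11); ww=np.clip(200-pr[w],0,None)**1; loc.append((ys[i],round((ys[w]*ww).sum()/ww.sum(),1),int(pr[i])))
        print(rn,x,loc)
    for p in [(109,94,234),(109,-94,234),(94,94,234),(124,94,234),(69,0,255),(119,0,255),(120,100,40)]: print(p,proj(r,B(*p)))
E
```

```text
[ 257  185   70   50 1580] [292.14493671 209.22848101] [590.29535037 -61.19161155 111.        ]
[247 218  13  13 129] [252.85271318 223.86821705] [549.0506052   47.01556185 111.        ]
[298 243  15  14 139] [305.02877698 249.53956835] [480.05431869 -96.03335089 111.        ]
sep 158.81901330483603
yaw -25.749246751915987
O [557.78625158 -45.36169849   0.        ]
top 98 [(np.float64(-52.0), np.float64(-52.6), 172), (np.float64(-26.5), np.float64(-26.0), 170), (np.float64(1.0), np.float64(0.6), 139), (np.float64(56.5), np.float64(56.7), 174)]
top 102 [(np.float64(0.0), np.float64(0.2), 149), (np.float64(56.0), np.float64(56.3), 173)]
top 106 [(np.float64(-26.0), np.float64(-26.5), 172), (np.float64(-0.5), np.float64(0.0), 152), (np.float64(55.5), np.float64(56.1), 173)]
top 118 [(np.float64(-52.0), np.float64(-52.1), 168), (np.float64(-26.0), np.float64(-26.4), 170), (np.float64(-0.5), np.float64(-0.3), 151), (np.float64(56.5), np.float64(56.4), 174)]
(109, 94, 234) [274.51826041 162.37444062]
(109, -94, 234) [341.8815998  194.78439385]
(94, 94, 234) [271.93178521 167.5927926 ]
(124
[... 1930 characters left out ...]
1), 99), (np.float64(15.0), np.float64(15.0), 168), (np.float64(29.0), np.float64(29.0), 55), (np.float64(55.5), np.float64(55.7), 65), (np.float64(72.5), np.float64(72.5), 169)]
scene 118 [(np.float64(-54.0), np.float64(-53.6), 60), (np.float64(-27.5), np.float64(-27.4), 65), (np.float64(-0.5), np.float64(0.0), 99), (np.float64(29.0), np.float64(29.3), 68), (np.float64(55.5), np.float64(55.8), 63)]
(109, 94, 234) [253.83125128 193.08792404]
(109, -94, 234) [158.54116037 210.36193573]
(94, 94, 234) [251.08460211 189.53295881]
(124, 94, 234) [256.66165276 196.75128919]
(69, 0, 255) [202.02152927 182.19598611]
(119, 0, 255) [209.15817397 194.42782062]
(120, 100, 40) [256.21198094 270.67344001]
```

Run:
```python
from h import *
from scipy.spatial.transform import Rotation as R
b=np.load("base.npz"); O,ex,ey=b["O"],b["ex"],b["ey"]
q=[ 0.10991813,  0.69848329, -0.11104475,  0.69836106]
M=R.from_quat(q).as_matrix(); print(M.round(3)); ang=np.degrees(np.arctan2(M[1,1],M[0,1]));print("tool y az",ang)
for s in(1,-1): print("round" if s>0 else "sq", O+ex*-48+ey*85*s)
for n,u,v,z in [("beak",211,177,80),("jar",307,150,75),("rack",347,268,70)]:
    r=pickle.load(open("top0.pkl","rb")); print(n,onz(r,u,v,z))
```

```text
[[-0.     0.309  0.951]
 [-0.002  0.951 -0.309]
 [-1.    -0.002  0.   ]]
tool y az 72.02204737507853
round [551.47930232  52.0509413    0.        ]
sq [ 477.62562157 -101.06873033    0.        ]
beak [684.24412067 168.22821358  80.        ]
jar [ 766.32423305 -107.23084221   75.        ]
rack [ 430.31220736 -217.24304681   70.        ]
```

Emit:
jog_arm([
  [0.0,[0.017,-0.0295,0],[0,0,-4.9]],
  [0.0,[0.017,-0.0295,0],[0,0,-4.9]],
  [0.0,[0.017,-0.0295,0],[0,0,-4.9]],
  [0.0,[0.017,-0.0295,0],[0,0,-4.9]],
  [0.0,[0.017,-0.0295,0],[0,0,-4.9]],
])

```text
clock: 0.57
tcp_pos: [293.8, 492.9, 248.1]
eef_rot: [0.257, 0.659, -0.258, 0.659]
ft_force: [0.7, 0.4, 0.1]
opening: 25.8
```

Emit:
jog_arm([
  [0.0,[0.017,-0.0295,0],[0,0,-4.9]],
  [0.0,[0.017,-0.0295,0],[0,0,-4.9]],
  [0.0,[0.017,-0.0295,0],[0,0,-4.9]],
  [0.0,[0.017,-0.0295,0],[0,0,-4.9]],
  [0.0,[0.017,-0.0295,0],[0,0,-4.9]],
])

```text
clock: 0.98
tcp_pos: [378.8, 345.5, 248.3]
eef_rot: [0.391, 0.589, -0.391, 0.589]
ft_force: [0.6, 0.3, 0.2]
opening: 0.2
```

Emit:
jog_arm([
  [0.0,[0.017,-0.0295,0],[0,0,-4.9]],
  [0.0,[0.017,-0.0295,0],[0,0,-4.9]],
  [0.0,[0.017,-0.0295,0],[0,0,-4.9]],
  [0.0,[0.017,-0.0295,0],[0,0,-4.9]],
  [0.0,[0.017,-0.0295,0],[0,0,-4.9]],
])

```text
clock: 1.4
tcp_pos: [463.8, 198.0, 248.3]
eef_rot: [0.507, 0.493, -0.507, 0.492]
ft_force: [0.6, 0.3, -0.2]
opening: -0.2
```

Emit:
jog_arm([
  [0.0,[0.0175,-0.0292,0],[0,0,-4.85]],
  [0.0,[0.0175,-0.0292,0],[0,0,-4.85]],
  [0.0,[0.0175,-0.0292,0],[0,0,-4.85]],
  [0.0,[0.0175,-0.0292,-0.02],[0,0,-4.85]],
  [0.0,[0.0175,-0.0292,-0.03],[0,0,-4.85]],
])

```text
clock: 1.82
tcp_pos: [551.7, 54.1, 202.1]
eef_rot: [0.601, 0.374, -0.598, 0.376]
ft_force: [0.9, 1.5, -0.7]
opening: -0.3
```

Run:
```python
from h import *
from rig import robot
for n in ["top","scene","wrist"]:
    r=robot.get_image(n); pickle.dump(r,open(f"{n}1.pkl","wb"))
    if n!="wrist":
        x0,x1,y0,y1=(225,375,150,275) if n=="top" else (130,280,150,270)
        cv2.imwrite(f"pics/{n}1.png",cv2.resize(r["image"][y0:y1,x0:x1],None,fx=4.5,fy=4.5,interpolation=cv2.INTER_CUBIC))
    else: cv2.imwrite("pics/wrist1.png",r["image"])
```

```text
(no output)
```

View pics/scene1.png

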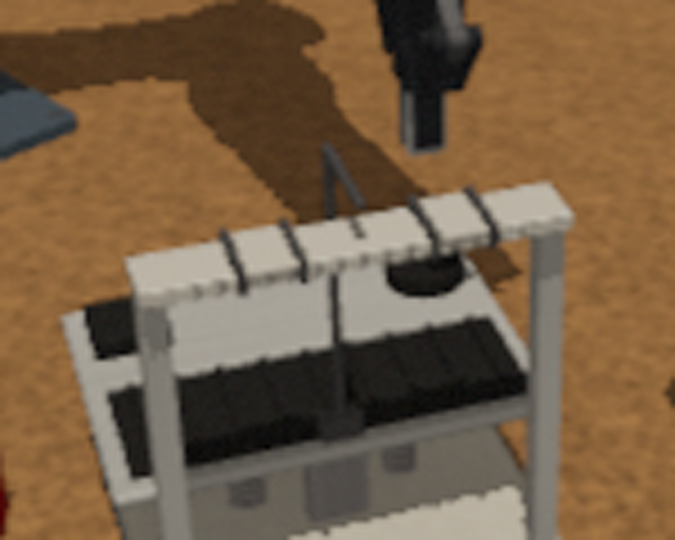

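View pics/wrist1.png

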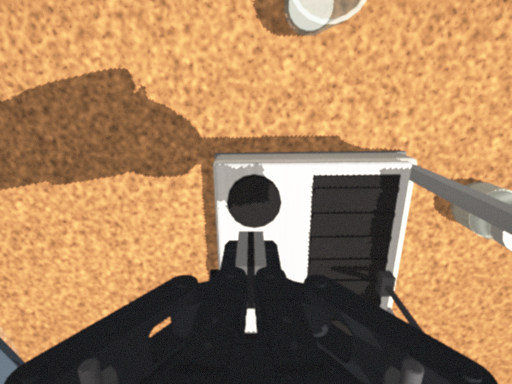

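View pics/top1.png

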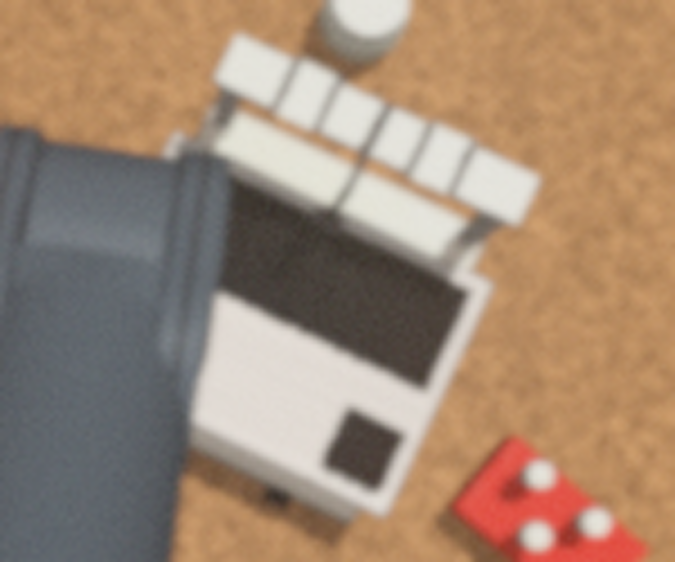

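The fingertips are above the round pad with the bar and pointer in view in both scene and top. The markers and pointer are clear to measure, so I'll descend to just above the pad.

Emit:
jog_arm([
  [0.0,[0,0,-0.02],[0,0,0]],
  [0.0,[0,0,-0.02],[0,0,0]],
  [0.0,[0,0,-0.02],[0,0,0]],
  [0.0,[0,0,-0.006],[0,0,0]],
  [0.0,[0,0,0],[0,0,0]],
])

```text
clock: 2.38
tcp_pos: [548.5, 57.1, 134.0]
eef_rot: [-0.598, -0.377, 0.599, -0.376]
ft_force: [-1.0, -0.4, 0.6]
opening: 0.2
```

```bash
cat > ptr.py <<'E'
from h import *
from rig import robot
import sys
tag=sys.argv[1]
b=np.load("base.npz"); O,ex,ey=b["O"],b["ex"],b["ey"]
B=lambda x,y,z:O+ex*x+ey*y+np.array([0,0,z])
ys=np.arange(-62,62.1,0.5)
for n in ["top","scene"]:
    r=robot.get_image(n); g=cv2.cvtColor(r["image"],cv2.COLOR_BGR2GRAY).astype(np.float32)
    x0,x1,y0,y1=(225,375,150,275) if n=="top" else (130,280,150,270)
    cv2.imwrite(f"pics/{n}_{tag}.png",cv2.resize(r["image"][y0:y1,x0:x1],None,fx=4.5,fy=4.5,interpolation=cv2.INTER_CUBIC))
    xs=np.arange(97,117,2) if n=="top" else np.arange(74,117,2)
    pr=np.array([np.mean([sub(g,*proj(r,B(x,y,95+np.sqrt(160**2-y*y)))) for x in xs]) for y in ys])
    bl=cv2.GaussianBlur(pr.reshape(1,-1),(0,0),3).ravel(); hi=cv2.GaussianBlur(pr.reshape(1,-1),(0,0),20).ravel(); d=bl-hi
    k=[i for i in np.argsort(d) if 0<i<len(d)-1 and d[i]<=d[i-1] and d[i]<=d[i+1]][:4]
    print(n,"pointer cand",[(float(ys[i]),round(float(d[i]),1)) for i in k])
    pr=np.array([np.mean([sub(g,*proj(r,B(x,y,238))) for x in (102,106,110,114,118)]) for y in ys])
    d=cv2.GaussianBlur(pr.reshape(1,-1),(0,0),2).ravel(); d=d-cv2.GaussianBlur(pr.reshape(1,-1),(0,0),20).ravel()
    k=[i for i in np.argsort(d) if 0<i<len(d)-1 and d[i]<=d[i-1] and d[i]<=d[i+1]][:6]
    print(n,"z238 cand",[(float(ys[i]),round(float(d[i]),1)) for i in sorted(k)])
s=robot.read_state(); p=s["tcp_pos"]-O
print("clock",round(s["clock"],2),"tcp base",(p@ex).round(1),(p@ey).round(1),p[2].round(1),"F",s["ft_force"].round(1))
E
python3 ptr.py a
```

```text
top pointer cand [(0.5, -40.3), (-26.0, -26.6), (-51.5, -24.8), (30.5, -24.6)]
top z238 cand [(-52.0, -27.9), (-39.0, 12.3), (-26.5, -29.4), (0.0, -44.1), (30.5, -27.5), (56.0, -23.7)]
scene pointer cand [(-23.5, -15.6), (35.0, -14.1), (51.0, -10.2), (-55.5, -8.6)]
scene z238 cand [(-53.0, -68.0), (-27.5, -66.6), (-16.0, 9.6), (0.5, -46.0), (29.0, -75.3), (55.5, -61.9)]
clock 2.48 tcp base -51.5 88.3 135.7 F [ 0.3 -0.2  1. ]
```

Emit:
jog_arm([
  [0.0,[0.0015,-0.005,0],[0,0,0]],
  [0.0,[0,0,-0.003],[0,0,0]],
  [0.0,[0,0,-0.004],[0,0,0]],
  [0.0,[0,0,-0.004],[0,0,0]],
  [0.0,[0,0,0],[0,0,0]],
])

```text
clock: 2.9
tcp_pos: [551.3, 51.2, 123.4]
eef_rot: [0.599, 0.376, -0.599, 0.376]
ft_force: [2.2, 0.4, 1.4]
opening: 0.2
```

```bash
python3 ptr.py b
```

```text
top pointer cand [(10.5, -39.8), (-26.0, -27.4), (-51.5, -25.1), (30.5, -21.4)]
top z238 cand [(-52.5, -28.1), (-26.5, -30.2), (-10.0, 6.6), (10.0, -43.4), (30.5, -24.4), (56.0, -23.5)]
scene pointer cand [(-25.5, -15.9), (27.0, -11.4), (37.5, -10.4), (-55.5, -8.7)]
scene z238 cand [(-53.0, -68.4), (-27.5, -66.5), (-7.0, 4.6), (9.5, -43.4), (29.0, -73.7), (55.5, -61.9)]
clock 3.0 tcp base -47.8 84.1 123.8 F [1.2 0.7 2.3]
```

Emit:
jog_arm([
  [0.0,[0,0,-0.003],[0,0,0]],
  [0.0,[0,0,-0.003],[0,0,0]],
  [0.0,[0,0,-0.003],[0,0,0]],
  [0.0,[0,0,-0.002],[0,0,0]],
  [0.0,[0,0,0],[0,0,0]],
])

```text
clock: 3.42
tcp_pos: [551.6, 51.8, 112.7]
eef_rot: [0.599, 0.376, -0.598, 0.376]
ft_force: [3.3, 3.7, 8.4]
opening: 0.3
```

```bash
python3 ptr.py c
```

```text
top pointer cand [(31.5, -40.7), (-26.0, -27.5), (-51.5, -25.4), (56.0, -20.2)]
top z238 cand [(-52.5, -28.7), (-40.0, 12.3), (-26.5, -30.2), (2.5, 0.6), (31.5, -43.8), (56.0, -22.9)]
scene pointer cand [(41.0, -20.3), (-25.0, -16.9), (25.5, -12.3), (-55.5, -8.7)]
scene z238 cand [(-53.0, -68.8), (-27.5, -66.9), (-6.5, 0.5), (4.5, 0.3), (29.5, -77.4), (55.5, -60.3)]
clock 3.52 tcp base -47.8 84.8 113.0 F [0.9 4.3 6.9]
```

View pics/scene_c.png

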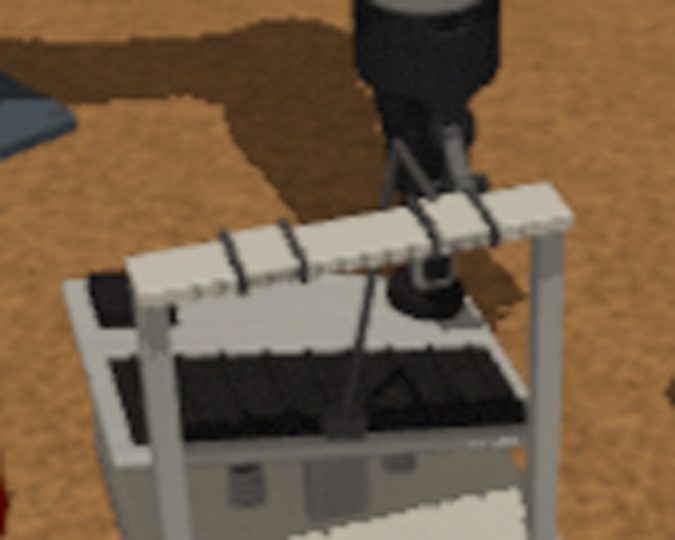

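The pointer now stands at the inner ridge (about y = 31). The gap's middle is 42.4, so it needs about 5.5 mm more.

Emit:
jog_arm([
  [0.0,[0,0,-0.003],[0,0,0]],
  [0.0,[0,0,-0.002],[0,0,0]],
  [0.0,[0,0,0],[0,0,0]],
])

```text
clock: 3.77
tcp_pos: [551.6, 51.7, 107.9]
eef_rot: [0.599, 0.376, -0.598, 0.376]
ft_force: [1.7, 4.3, 8.8]
opening: -0.1
```

```bash
python3 ptr.py d
```

```text
top pointer cand [(41.5, -28.5), (-26.0, -27.3), (-51.5, -25.4), (30.0, -14.5)]
top z238 cand [(-52.0, -28.5), (-26.5, -29.9), (1.5, 0.4), (30.0, -17.3), (42.0, -32.0), (56.5, -15.1)]
scene pointer cand [(-25.0, -17.0), (35.0, -13.7), (29.0, -12.2), (-55.5, -8.5)]
scene z238 cand [(-53.0, -68.5), (-27.5, -66.9), (4.0, -0.2), (29.0, -68.1), (41.0, -19.2), (55.5, -51.5)]
clock 3.87 tcp base -47.8 84.8 108.1 F [0.7 3.9 9.1]
```

View pics/top_d.png

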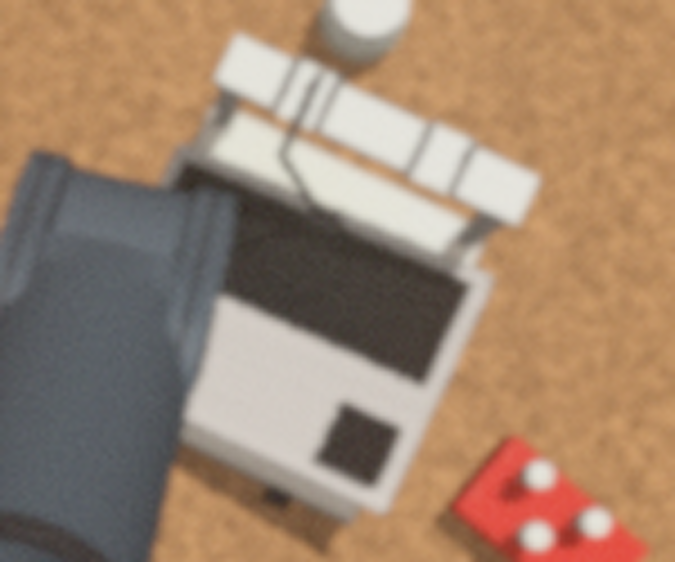

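View pics/scene_d.png

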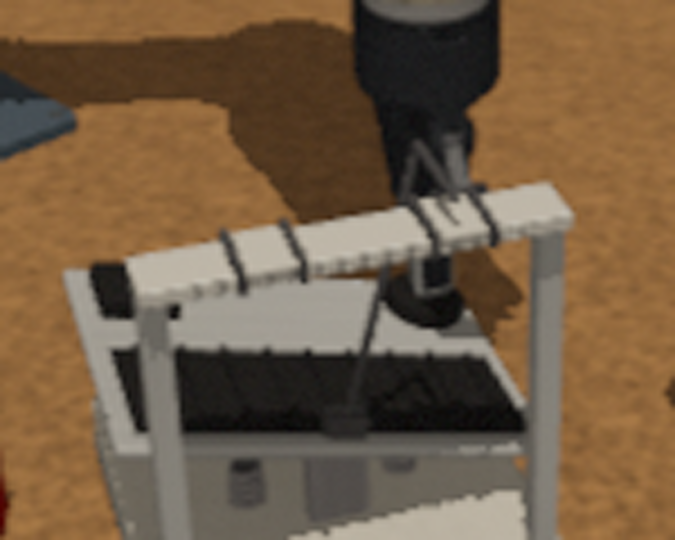

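The top view shows the pointer at y = 41.5, in the middle of the gap between the ridges at 30 and 56. The scene view agrees. I'll hold for 1.25 s.

Emit:
jog_arm([
  [0.0,[0,0,0],[0,0,0]],
  [0.0,[0,0,0],[0,0,0]],
  [0.0,[0,0,0],[0,0,0]],
  [0.0,[0,0,0],[0,0,0]],
  [0.0,[0,0,0],[0,0,0]],
])

```text
clock: 4.28
tcp_pos: [551.6, 51.8, 108.2]
eef_rot: [0.599, 0.376, -0.598, 0.376]
ft_force: [1.5, 4.0, 8.0]
opening: 0.2
```

Emit:
jog_arm([
  [0.0,[0,0,0],[0,0,0]],
  [0.0,[0,0,0],[0,0,0]],
  [0.0,[0,0,0],[0,0,0]],
  [0.0,[0,0,0],[0,0,0]],
  [0.0,[0,0,0],[0,0,0]],
])

```text
clock: 4.7
tcp_pos: [551.6, 51.8, 108.2]
eef_rot: [0.599, 0.376, -0.598, 0.376]
ft_force: [-0.1, 3.8, 8.8]
opening: 0.5
```

Emit:
jog_arm([
  [0.0,[0,0,0],[0,0,0]],
  [0.0,[0,0,0],[0,0,0]],
  [0.0,[0,0,0],[0,0,0]],
  [0.0,[0,0,0],[0,0,0]],
  [0.0,[0,0,0],[0,0,0]],
])

```text
clock: 5.12
tcp_pos: [551.6, 51.8, 108.2]
eef_rot: [0.599, 0.376, -0.598, 0.376]
ft_force: [0.6, 4.1, 8.0]
opening: -0.3
```

```bash
python3 ptr.py e
```

```text
top pointer cand [(-26.0, -27.3), (-51.5, -25.5), (41.0, -24.4), (30.0, -15.1)]
top z238 cand [(-52.0, -28.4), (-26.5, -30.1), (2.0, 0.6), (30.0, -17.7), (41.0, -27.1), (56.5, -16.6)]
scene pointer cand [(-25.0, -16.8), (34.0, -14.0), (-55.5, -8.8), (46.5, -3.5)]
scene z238 cand [(-53.0, -68.6), (-27.5, -67.1), (4.5, 0.1), (29.0, -67.0), (40.5, -22.9), (55.5, -51.3)]
clock 5.22 tcp base -47.7 84.8 108.2 F [0.8 3.3 9.9]
```

Held for over 1.2 s at about y = 41. Next is a gentle release.

Emit:
jog_arm([
  [0.0,[0,0,0.003],[0,0,0]],
  [0.0,[0,0,0.004],[0,0,0]],
  [0.0,[0,0,0.004],[0,0,0]],
  [0.0,[0,0,0.004],[0,0,0]],
  [0.0,[0,0,0.003],[0,0,0]],
])

```text
clock: 5.63
tcp_pos: [550.6, 50.6, 125.9]
eef_rot: [-0.599, -0.376, 0.599, -0.376]
ft_force: [0.0, -0.5, 0.5]
opening: -0.1
```

Emit:
jog_arm([
  [0.0,[0,0,0.003],[0,0,0]],
  [0.0,[0,0,0.004],[0,0,0]],
  [0.0,[0,0,0.01],[0,0,0]],
  [0.0,[0,0,0.015],[0,0,0]],
  [0.0,[0,0,0.015],[0,0,0]],
])

```text
clock: 6.05
tcp_pos: [550.4, 50.6, 173.4]
eef_rot: [-0.598, -0.376, 0.599, -0.376]
ft_force: [-0.4, 0.5, -0.2]
opening: 0.2
```

```bash
python3 ptr.py f
```

```text
top pointer cand [(1.0, -36.8), (-26.0, -26.7), (-51.5, -25.2), (30.5, -24.4)]
top z238 cand [(-52.0, -28.3), (-26.5, -29.5), (1.0, -39.5), (19.0, 10.2), (30.5, -27.1), (56.0, -23.9)]
scene pointer cand [(42.0, -20.3), (-26.5, -15.9), (-55.5, -8.4), (19.5, -7.3)]
scene z238 cand [(-53.0, -68.2), (-27.5, -66.0), (-14.0, 9.2), (1.5, -43.5), (29.0, -75.7), (55.5, -62.0)]
clock 6.15 tcp base -47.0 83.9 175.1 F [0.9 0.3 0.4]
```

The plate is back level (pointer at about 1). Moving across to the square pad.

Emit:
jog_arm([
  [0.0,[-0.0122,-0.0253,0],[0,0,0]],
  [0.0,[-0.0122,-0.0253,0],[0,0,0]],
  [0.0,[-0.0122,-0.0253,0],[0,0,0]],
  [0.0,[-0.0122,-0.0253,0],[0,0,0]],
  [0.0,[-0.0122,-0.0253,0],[0,0,0]],
])

```text
clock: 6.57
tcp_pos: [488.8, -76.5, 172.5]
eef_rot: [-0.598, -0.376, 0.599, -0.376]
ft_force: [0.1, -0.4, 0.3]
opening: 0.2
```

Emit:
jog_arm([
  [0.0,[-0.0122,-0.0253,0],[0,0,0]],
  [0.0,[0,0,-0.01],[0,0,0]],
  [0.0,[0,0,-0.01],[0,0,0]],
  [0.0,[0,0,-0.01],[0,0,0]],
  [0.0,[0,0,0],[0,0,0]],
])

```text
clock: 6.98
tcp_pos: [477.0, -99.5, 140.6]
eef_rot: [-0.598, -0.377, 0.599, -0.376]
ft_force: [0.4, -0.2, 0.1]
opening: 0.0
```

```bash
python3 ptr.py g
```

```text
top pointer cand [(1.0, -37.4), (-26.0, -26.7), (-51.5, -25.5), (30.5, -24.6)]
top z238 cand [(-52.0, -28.5), (-39.0, 12.0), (-26.5, -29.4), (0.5, -40.1), (30.5, -27.4), (56.0, -23.3)]
scene pointer cand [(-0.5, -24.9), (-57.0, -23.1), (51.5, -8.7), (31.0, -1.3)]
scene z238 cand [(-53.0, -66.9), (-27.5, -68.2), (-7.5, 6.0), (1.0, -42.9), (29.0, -77.8), (55.5, -62.2)]
clock 7.08 tcp base -48.4 -83.9 142.0 F [-0.1  0.8 -0.2]
```

View pics/scene_g.png

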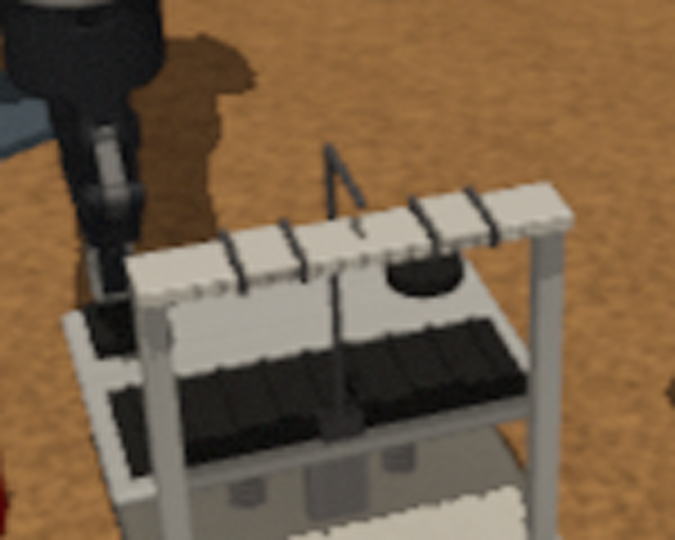

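View pics/top_g.png

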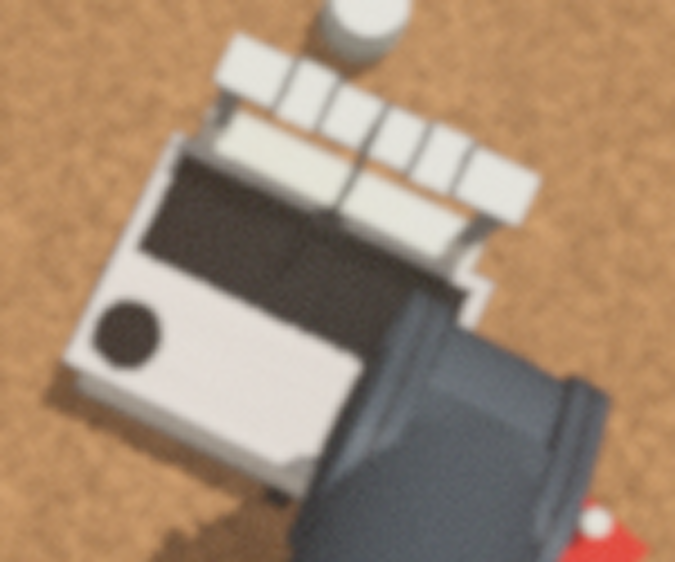

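The fingertips are over the square pad, and the plate is level. Pressing in stages.

Emit:
jog_arm([
  [0.0,[0,0,-0.01],[0,0,0]],
  [0.0,[0,0,-0.004],[0,0,0]],
  [0.0,[0,0,-0.003],[0,0,0]],
  [0.0,[0,0,-0.003],[0,0,0]],
  [0.0,[0,0,0],[0,0,0]],
])

```text
clock: 7.5
tcp_pos: [477.6, -101.0, 122.3]
eef_rot: [-0.599, -0.376, 0.599, -0.376]
ft_force: [-1.1, -0.4, 3.7]
opening: 0.3
```

```bash
python3 ptr.py h
```

```text
top pointer cand [(-11.0, -35.6), (-51.5, -25.0), (30.5, -24.7), (56.0, -21.1)]
top z238 cand [(-52.0, -28.0), (-26.5, -22.8), (-12.0, -38.7), (10.5, 3.8), (30.5, -27.6), (56.0, -23.6)]
scene pointer cand [(-13.0, -28.9), (-57.0, -22.8), (51.5, -8.8), (30.5, -1.6)]
scene z238 cand [(-53.0, -67.1), (-27.5, -64.6), (-10.5, -40.2), (7.0, 4.4), (29.0, -77.9), (55.5, -62.4)]
clock 7.6 tcp base -48.1 -84.9 122.8 F [-1.8 -1.1  2. ]
```

Emit:
jog_arm([
  [0.0,[0,0,-0.003],[0,0,0]],
  [0.0,[0,0,-0.003],[0,0,0]],
  [0.0,[0,0,-0.003],[0,0,0]],
  [0.0,[0,0,-0.002],[0,0,0]],
  [0.0,[0,0,0],[0,0,0]],
])

```text
clock: 8.02
tcp_pos: [477.4, -101.5, 111.6]
eef_rot: [-0.599, -0.376, 0.599, -0.376]
ft_force: [-3.6, -3.7, 7.7]
opening: -0.1
```

```bash
python3 ptr.py i
```

```text
top pointer cand [(-30.5, -48.1), (30.5, -25.2), (56.0, -21.1), (-52.0, -20.6)]
top z238 cand [(-52.5, -23.6), (-31.5, -49.6), (0.0, 0.9), (5.0, 0.8), (30.5, -28.1), (56.0, -23.7)]
scene pointer cand [(-34.5, -33.3), (-56.5, -21.6), (51.5, -8.8), (30.5, -1.6)]
scene z238 cand [(-53.0, -65.2), (-27.5, -60.6), (-5.5, 1.3), (4.5, 0.5), (29.0, -77.7), (55.5, -62.4)]
clock 8.12 tcp base -48.0 -85.5 111.8 F [-2.6 -2.4  6.4]
```

Emit:
jog_arm([
  [0.0,[0,0,-0.002],[0,0,0]],
  [0.0,[0,0,-0.0015],[0,0,0]],
  [0.0,[0,0,0],[0,0,0]],
])

```text
clock: 8.37
tcp_pos: [477.4, -101.5, 108.3]
eef_rot: [-0.599, -0.376, 0.599, -0.376]
ft_force: [-3.0, -3.6, 7.7]
opening: -0.1
```

```bash
python3 ptr.py j
```

```text
top pointer cand [(-39.0, -29.6), (30.5, -24.7), (56.0, -21.1), (-25.5, -18.5)]
top z238 cand [(-52.5, -18.3), (-40.0, -32.1), (-26.0, -21.0), (4.5, 0.5), (30.5, -27.4), (56.0, -23.6)]
scene pointer cand [(-40.0, -27.5), (-56.5, -19.1), (51.5, -8.8), (30.5, -1.8)]
scene z238 cand [(-53.0, -61.2), (-39.0, -29.4), (-27.0, -60.1), (4.0, 0.6), (29.0, -78.1), (55.5, -62.6)]
clock 8.47 tcp base -48.0 -85.4 108.4 F [-3.7 -2.3  8.5]
```

View pics/scene_j.png

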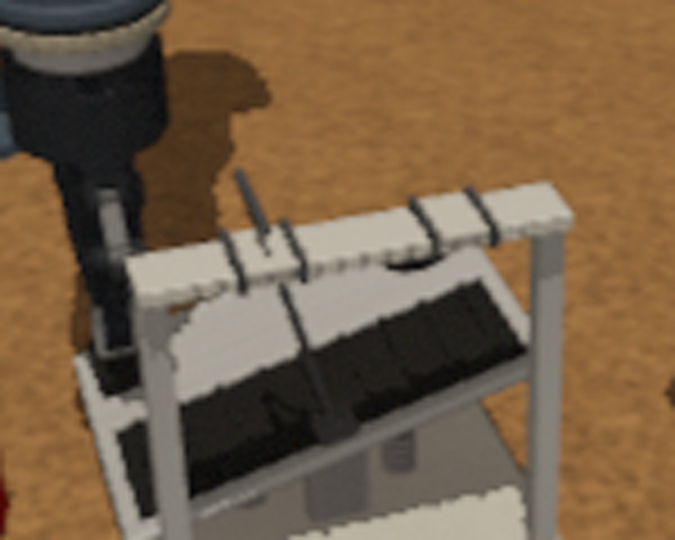

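View pics/top_j.png

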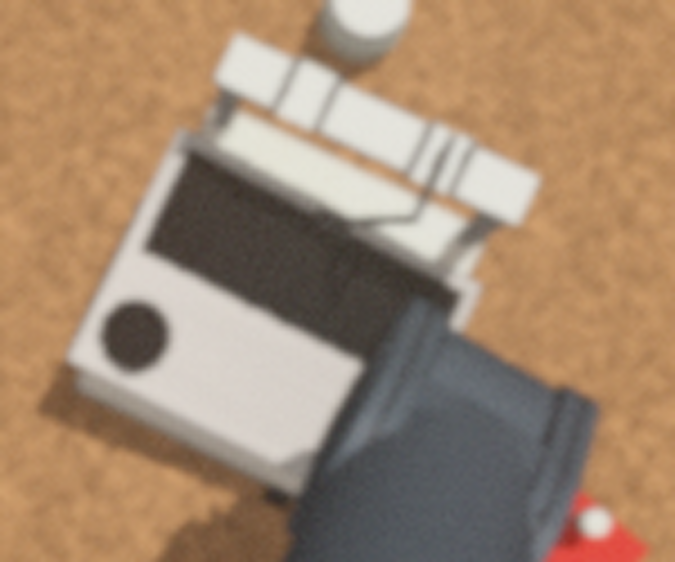

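Both views show the pointer in the middle of the square pad's gap, at about -39.5. Holding there.

Emit:
jog_arm([
  [0.0,[0,0,0],[0,0,0]],
  [0.0,[0,0,0],[0,0,0]],
  [0.0,[0,0,0],[0,0,0]],
  [0.0,[0,0,0],[0,0,0]],
  [0.0,[0,0,0],[0,0,0]],
])

```text
clock: 8.88
tcp_pos: [477.5, -101.5, 108.5]
eef_rot: [-0.599, -0.376, 0.599, -0.376]
ft_force: [-2.8, -2.9, 7.6]
opening: 0.4
```

Emit:
jog_arm([
  [0.0,[0,0,0],[0,0,0]],
  [0.0,[0,0,0],[0,0,0]],
  [0.0,[0,0,0],[0,0,0]],
  [0.0,[0,0,0],[0,0,0]],
  [0.0,[0,0,0],[0,0,0]],
])

```text
clock: 9.3
tcp_pos: [477.5, -101.5, 108.5]
eef_rot: [-0.599, -0.376, 0.599, -0.376]
ft_force: [-4.3, -3.0, 7.3]
opening: 0.2
```

Emit:
jog_arm([
  [0.0,[0,0,0],[0,0,0]],
  [0.0,[0,0,0],[0,0,0]],
  [0.0,[0,0,0],[0,0,0]],
  [0.0,[0,0,0],[0,0,0]],
  [0.0,[0,0,0],[0,0,0]],
])

```text
clock: 9.72
tcp_pos: [477.4, -101.5, 108.5]
eef_rot: [-0.599, -0.376, 0.599, -0.376]
ft_force: [-3.3, -2.6, 8.4]
opening: 0.1
```

```bash
python3 ptr.py k
```

```text
top pointer cand [(-38.5, -26.9), (30.5, -24.8), (56.0, -20.9), (-25.5, -18.2)]
top z238 cand [(-52.5, -19.1), (-39.0, -29.4), (-26.5, -20.9), (3.5, 0.5), (30.5, -27.5), (56.0, -23.5)]
scene pointer cand [(-40.0, -28.2), (-56.5, -19.1), (51.5, -8.6), (30.5, -1.7)]
scene z238 cand [(-53.0, -60.8), (-38.5, -33.8), (-27.0, -57.9), (4.0, 0.6), (29.0, -77.6), (55.5, -62.5)]
clock 9.82 tcp base -48.0 -85.5 108.5 F [-3.5 -3.5  8.6]
```

Emit:
jog_arm([
  [0.0,[0,0,0.003],[0,0,0]],
  [0.0,[0,0,0.004],[0,0,0]],
  [0.0,[0,0,0.004],[0,0,0]],
  [0.0,[0,0,0.004],[0,0,0]],
  [0.0,[0,0,0.003],[0,0,0]],
])

```text
clock: 10.23
tcp_pos: [478.0, -100.5, 126.5]
eef_rot: [0.599, 0.376, -0.599, 0.376]
ft_force: [-0.5, -0.2, -0.3]
opening: 0.2
```

Emit:
jog_arm([
  [0.0,[0,0,0.003],[0,0,0]],
  [0.0,[0,0,0.006],[0,0,0]],
  [0.0,[0,0,0.015],[0,0,0]],
  [0.0,[0,0,0.02],[0,0,0]],
  [0.0,[0,0,0.02],[0,0,0]],
])

```text
clock: 10.65
tcp_pos: [477.4, -100.7, 191.0]
eef_rot: [-0.598, -0.376, 0.599, -0.376]
ft_force: [0.6, -0.3, -1.1]
opening: 0.1
```

Emit:
jog_arm([
  [0.0,[0,0,0.02],[0,0,0]],
  [0.0,[0,0,0],[0,0,0]],
  [0.0,[0,0,0],[0,0,0]],
  [0.0,[0,0,0],[0,0,0]],
  [0.0,[0,0,0],[0,0,0]],
])

```text
clock: 11.07
tcp_pos: [477.3, -100.6, 209.5]
eef_rot: [-0.598, -0.377, 0.599, -0.376]
ft_force: [-0.3, -0.7, 0.9]
opening: -0.3
```

```bash
python3 ptr.py l
python3 - <<'E'
from rig import robot
import cv2
cv2.imwrite("pics/scene_end.png",robot.get_image("scene")["image"])
E
```

```text
top pointer cand [(0.0, -36.9), (-26.0, -26.7), (-51.5, -25.6), (30.5, -24.7)]
top z238 cand [(-52.0, -28.7), (-26.5, -29.4), (-0.5, -40.0), (17.5, 9.4), (30.5, -27.5), (56.0, -23.8)]
scene pointer cand [(-1.5, -25.8), (-60.0, -21.8), (51.5, -8.8), (30.5, -1.4)]
scene z238 cand [(-53.0, -66.5), (-27.5, -67.6), (-8.0, 5.0), (-0.5, -34.5), (29.0, -77.4), (55.5, -62.4)]
clock 11.17 tcp base -48.5 -84.9 209.5 F [0.2 0.8 0.7]
```

View pics/scene_end.png

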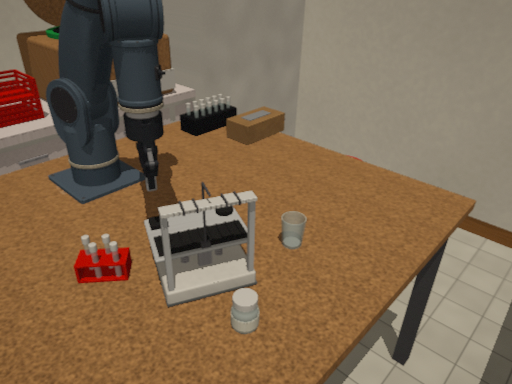

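The plate is level and the gripper is clear. The rack at (104,260), jar at (245,310) and beaker at (293,230) stand at the same pixels as in the first picture. Handing in.

```bash
python3 -c "
from rig import robot
print(robot.sign_off())"
```

```text
the job is handed in; nothing more can be done
None
```

I pressed both pads, held the pointer in each marker's gap, let the plate come back level each time, and handed the job in at about 11 s. The hand-in gives no verdict.

| Pad | Pointer held at (y) | Middle of the gap (y) | Hold time | Vertical force at the wrist |
|---|---|---|---|---|
| Round | about +41 mm | about +42.5 mm | about 1.3 s | about 8–10 N |
| Square | about -39 mm | about -40 mm | about 1.3 s | about 7–9 N |

- **Level:** after each release the pointer read within 1.5 mm of 0.
- **Markers:** the ridges read at the same positions before and after, to about 0.5 mm.
- **Loose items:** the rack, jar and beaker look unmoved by eye in the last picture; I did not measure them.
- **Gripper:** at the end the fingertips were about 80 mm above the pads, with no contact force.
- **Disagreements:** the top and scene views differed by 1–2 mm on the pointer. My arc-based pointer finder mostly failed in the scene view during the round press, so there I used the ridge-height profile and the pictures.

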